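Set out the two-part varnish mixing station

ROBOT

A 6-joint arm with a two-finger parallel gripper is mounted at the origin on a cart in front of the work surface, level with it; the furniture and walls round the work are solid. World frame = base frame: x ahead of the robot, y to its left, z up, the work surface at z = 0. Lengths are in m, angles in rad, forces in N, time in s.
With the tool pointing down it reaches from about 0.35 to 0.925 m from the base axis. Payload 6.4 kg.
Tool frame: the origin (TCP) lies at the very end of the fingers, on their centre line; the grasp point (between the pads) lies 19 mm behind it (ctrl.grip_depth is the distance from the TCP to the grasp point, in m); z points along the fingers, y is the line along which they close (so a half turn about z gives the same grasp; the last joint's range is limited). The gripper opens to 94 mm and grips with 3 to 60 N. Pads are 16 mm wide; open, the fingers measure 119 mm over their backs; the gripper's body (75 mm by 177 mm) begins 78 mm behind the grasp point.
Start: joints at [-1.447, 0.245, 1.558, -0, 1.339, -0.174], TCP at [0.191, -0.621, 0.205] pointing down, gripper open.
Joint ranges: [-3.13, 3.13], [-1.02, 2.26], [0.13, 2.54], [-0.95, 4.09], [0.21, 2.88], [-2.74, 2.74]. Speed limits (rad/s): [2.57, 2.57, 3.14, 3.14, 3.14, 3.14].

INTERFACE

Orientations are given as a rotation vector (axis times angle).
In Python, from cell import ctrl, solver, sensors, eyes, job gives the robot as it stands. The module is installed in compiled form; this text tells all that it offers. Calls block until the motion is done:
- ctrl.move_ptp(position, orientation): joint-space move of the TCP to a pose.
- ctrl.movel(position, frame=None, feed=0.15, guard=None): straight line of the TCP; frame=None keeps the orientation; feed is the mean speed in m/s. With guard (N) it stops when the force on the tool has changed by that much, and returns True; else False.
- ctrl.move_j(angles): joint-space move.
- ctrl.command_gripper(opening, effort=None): finger opening in m; effort is the grip in N (None keeps the last); returns when the fingers have stopped.
- ctrl.hold(seconds).
- solver.ik(position, orientation): joint angles nearest the present ones, or None.
- sensors.get_state(): the state.
- eyes.camera(name): name is "scene" or "top" or "wrist"; returns the picture (420x560x3 uint8, red, green, blue); there is no depth.
- eyes.calibration(name): a dict with "intrinsics" (3x3 intrinsics, pixels), "R" (3x3) and "t" (3): a world point X has camera coordinates R X + t; the wrist camera has in their place "mount" (4x4, takes a point from camera to tool coordinates, whose origin is the TCP and whose axes are the flange's). Camera axes: x right, y down, z forward; pixel columns grow to the right and rows downward; lengths in m; the calibration is good to about 2 mm. A picture is of the moment at which its call begins: read the wrist's pose just before it. calibration takes no time and is no camera call.
A pose or a line that the arm cannot do raises ctrl.IKError and nothing moves.
- job.hand_in(): hands the job in; it is judged then, once.
The state is a dict: "time_s": time; "q": joint angles; "qd": joint speeds; "joint_efforts": joint torques, N m; "eef_pos": TCP position; "orientation": TCP orientation; "contact_force": force on the tool from outside, world axes, zero at the start; "torque": the same for the moment, N m; "opening": finger opening in m; "grasp_force": force on a finger pad.
Only numpy, scipy, OpenCV 4.12 (cv2) and the standard library are available. Lean on these libraries where they do the work, as an engineer would, in place of code of your own. Each camera call takes 0.05 s, during which the arm holds its last target. There are 200 camera calls.

TASK

Set out the mixing station for a two-part varnish: seat the clean white cup fully down in the black cup stand and fit the blue strainer squarely into the cup's mouth, then stand the jar of resin in the middle of the tin lid to the left of the stand (left as the robot faces the bench) and the hardener bottle in the middle of the lid to its right. Lay the wooden stir stick flat across the top of the resin jar, its middle over the middle of the jar. Keep jar and bottle upright all the while, and leave the paint tin and the paint-stained cup where they are.

Things in the scene. Friction and masses are not known exactly. Their poses are not given: they have to be found in the camera images.
- mixing_cup_center (a point): the clean, plain white plastic mixing cup, an empty tapered cup 92 mm high: outside diameter 40 mm at the foot, 55 mm at 56 mm up, 61 mm at the rim; open top with a mouth 56 mm across. 0.05 kg. The point is on its axis, 46 mm above its underside; z is up the cup. It starts standing upright; grip it across its wall in the top 25 mm, so that the fingers stay above the stand.
- strainer_center (a point): the bright blue plastic paint strainer, 54 mm high: a tapered basket below (38 mm across at the mesh bottom, 52 mm at 26 mm up) and above it a wide straight collar, 64 to 65 mm across and 28 mm high, whose step rests on the rim of the mixing cup while the basket hangs in the cup. 0.04 kg. The point is on its axis, 27 mm above its underside (1 mm above the step); z is up. It starts standing upright on its mesh bottom; grip it across the collar.
- resin_jar_center (a point): the jar of resin: round grey-beige jar with a cream label and a flat lid, dusty pale grey on top with a black edge, 68 mm across, 101 mm high, 0.3 kg. The point is on its axis half-way up (50.5 mm above its underside); z is up. Starts upright.
- hardener_center (a point): the hardener bottle: off-white squeeze bottle, round body 48 mm across and straight to about 75 mm up, then a rounded shoulder to 100 mm and a conical nozzle tip, 139 mm high in all, 0.11 kg. The point is on its axis half-way up (69.5 mm above its underside); z is up. Starts upright.
- stir_stick_center (a point): the flat pale wooden stir stick, 130 mm long, 12 mm wide, 8 mm thick, one end painted, 0.012 kg. The point is its centre, 4 mm above its underside; its length is along its own y axis, its width along x. It starts lying flat on the bench.
- cup_stand: the round cup stand, fixed to the bench: dark steel foot 92 mm across with a black flared socket on it, 54 mm high in all. A tapered bore opens upward, 54 mm across at the mouth and 43 mm at its floor, 12 mm above the bench; the mixing cup fits into it with about 1 mm of play all round and stands on that floor with 50 mm of the cup above the mouth. Origin: on its axis, at bench height; axes parallel to the world's (y to the robot's left).
- lid_red: an upturned paint-tin lid used as a drip tray, fixed to the bench, with dried red paint in it: 93 mm across, flat floor 3 mm above the bench and 86 mm across inside a rim 7 mm high. It lies beside the cup stand, 125 to 145 mm to its left or to its right. Origin: centre of its underside, at bench height.
- lid_green: the other upturned paint-tin lid, the same size and also fixed, with dried green paint in it; it lies on the other side of the cup stand. Either lid may be the left one. Origin: centre of its underside, at bench height.
- paint_tin: bystander: a closed paint tin with a silver lid and a red label with green drips, 77 mm across, 78 mm high. Not part of the job. Origin: centre of its underside.
- dirty_cup: bystander: a used paint cup, white with red paint stuck in and on it, 69 mm across at the rim, 58 mm high. Not part of the job. Origin: centre of its underside.
Not all that is in view belongs to the job. What is shaped like the part that bears hardener_center but green or yellow is not meant.

How it is judged:
At the end, for the whole second after the job is handed in: Cup bottomed in stand (3.5 mm high, 5 mm off axis, 0.06 rad); strainer collar on its rim (4 mm, 5 mm, 0.08 rad); jar flat in left lid, bottle in right (13 mm of centre, 0.04 rad); stick flat on jar top (15 mm of axis); all at rest; paint tin, stained cup within 15 mm of start (horizontal distance between mixing_cup_center and cup_stand below 0.005 m and z of mixing_cup_center in the frame of cup_stand below 0.0615 m and angle between mixing_cup_center's own z axis and vertical below 0.06 rad and horizontal distance between strainer_center and mixing_cup_center below 0.005 m and z of strainer_center in the frame of mixing_cup_center between 0.043 and 0.0505 m and angle between strainer_center's own z axis and vertical below 0.08 rad and ((horizontal distance between resin_jar_center and lid_red below 0.013 m and y of lid_red in the frame of cup_stand above 0 m) or (horizontal distance between resin_jar_center and lid_green below 0.013 m and y of lid_green in the frame of cup_stand above 0 m)) and height (world z) of resin_jar_center between 0.05 and 0.0565 m and angle between each of resin_jar_center, hardener_center's own z axis and vertical below 0.04 rad and ((horizontal distance between hardener_center and lid_red below 0.013 m and y of lid_red in the frame of cup_stand below 0 m) or (horizontal distance between hardener_center and lid_green below 0.013 m and y of lid_green in the frame of cup_stand below 0 m)) and height (world z) of hardener_center between 0.069 and 0.0755 m and horizontal distance between stir_stick_center and resin_jar_center below 0.015 m and z of stir_stick_center in the frame of resin_jar_center between 0.05 and 0.06 m and angle between stir_stick_center's own z axis and vertical below 0.12 rad and distance of each of paint_tin, dirty_cup from where it was at the start of the episode below 0.015 m and linear speed of each of mixing_cup, strainer, resin_jar, hardener, stir_stick below 0.01 m/s); the robot touches nothing.
It fails at once if the resin jar is tipped over (more than 0.6 rad) (angle between resin_jar_center's own z axis and vertical above 0.6 rad).
It fails at once if the hardener bottle is tipped over (more than 0.6 rad) (angle between hardener_center's own z axis and vertical above 0.6 rad).
It fails at once if the paint tin is moved by more than 15 mm (distance of paint_tin from where it was at the start of the episode above 0.015 m).
It fails at once if the paint-stained cup is moved by more than 15 mm (distance of dirty_cup from where it was at the start of the episode above 0.015 m).
It also fails if it takes over 125 s, if anything falls off the work surface, if the arm or the gripper's body presses on something with over 40 N, if the wrist force passes 120 N, or if a joint passes its speed limit or range.

## Working session

There is one attempt and no reset: what is moved stays moved. The work goes in short steps, each a Python script; the robot and the scene stay as the last script left them, time stands still between calls to the robot, and variables do not carry over. Pictures are saved under pics/ and viewed, at most 14 in all, crops included, and the job is handed in when it is done.

```bash
mkdir -p pics
python3 - <<'E'
from cell import ctrl, solver, sensors, eyes, job
import cv2,numpy as np
for n in("scene","top"):
    cv2.imwrite(f"pics/{n}0.png",eyes.camera(n)[:,:,::-1])
    c=eyes.calibration(n);print(n,c["intrinsics"].tolist(),(-c["R"].T@c["t"]).round(3),c["R"].round(3).tolist())
print(eyes.calibration("wrist"));print(sensors.get_state())
E
```

```text
scene [[506.45572297036273, 0.0, 274.730631157164], [0.0, 506.45572297036273, 211.16700289605095], [0.0, 0.0, 1.0]] [ 0.524 -0.839  1.156] [[0.999, -0.039, -0.011], [-0.039, -0.852, -0.522], [0.011, 0.522, -0.853]]
top [[467.6042252940818, 0.0, 280.3571031254224], [0.0, 467.6042252940818, 216.2279796904174], [0.0, 0.0, 1.0]] [ 0.449 -0.17   1.197] [[-0.013, -1.0, 0.009], [-0.996, 0.012, -0.09], [0.09, -0.01, -0.996]]
{'intrinsics': array([[350.55342149,   0.        , 279.32870455],
       [  0.        , 350.55342149, 209.58807812],
       [  0.        ,   0.        ,   1.        ]]), 'mount': array([[-4.94621398e-04, -9.71888447e-01, -2.35441293e-01,
         6.74349712e-02],
       [ 9.99999872e-01, -4.54969097e-04, -2.22739713e-04,
        -4.38391772e-04],
       [ 1.09359642e-04, -2.35441373e-01,  9.71888547e-01,
        -1.79708271e-01],
       [ 0.00000000e+00,  0.00000000e+00,  0.00000000e+00,
         1.00000000e+00]])}
{'time_s': 0.1, 'q': array([-1.44709727e+00,  2.45713276e-01,  1.55888056e+00,  2.21934083e-06,
        1.33870508e+00, -1.74088270e-01]), 'qd': array([ 0.00052674,  0.00046832, -0.00297921, -0.00145513, -0.00103242,
       -0.00041487]), 'joint_efforts': array([-9.60018988e-04, -4.16916275e+01, -3.15524411e+01,  6.86779968e-02,
        3.09818191e-02, -5.85540874e-05]), 'eef_pos': array([ 0.19065974, -0.62084557,  0.20448157]), 'orientation': array([-3.10514677e+00, -4.65783001e-01, -7.08715856e-05]), 'contact_force': array([ 0.50271478, -0.30067773, -0.94257299]), 'torque': array([-0.04010385,  0.00475224, -0.02093314]), 'grasp_force': 0.0, 'opening': 0.09421212673829707}
```

View pics/top0.png

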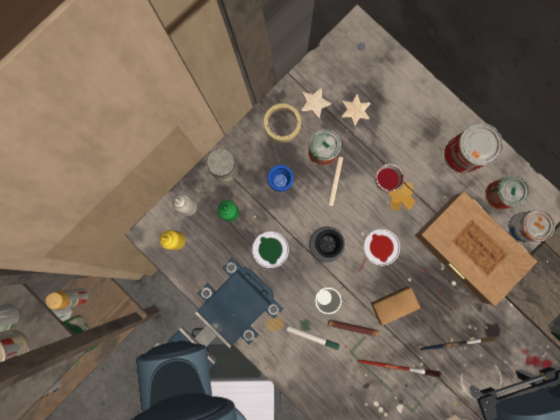

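View pics/scene0.png

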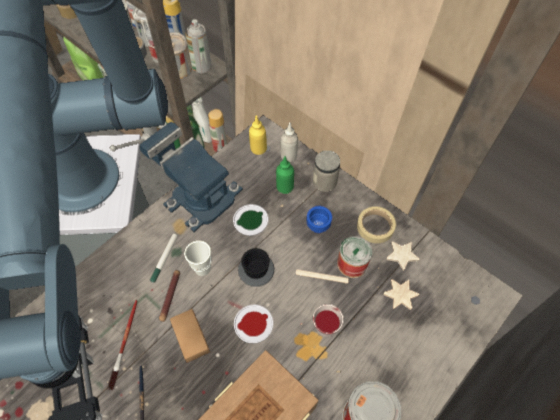

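The top view shows the following, by pixel position:
- **Station:** green lid (271,250), which is the left one; stand (327,244); red lid (382,247).
- **Parts:** mixing cup (328,300), strainer (281,179), jar (222,165), white bottle (185,204), stick (337,182).
- **Bystanders and other objects:** paint tin (325,147), dirty cup (389,178). The green and yellow bottles are decoys. A wooden wall runs along the back-left edge.

```bash
cat > h.py <<'E'
from cell import ctrl, solver, sensors, eyes, job
import cv2,numpy as np
from scipy.spatial.transform import Rotation as Ro
def cam(n,st=None):
    c=eyes.calibration(n);K=c["intrinsics"]
    if n!="wrist": return K,c["R"].T,-c["R"].T@c["t"]
    st=st or sensors.get_state();M=c["mount"];R=Ro.from_rotvec(st["orientation"]).as_matrix()
    return K,R@M[:3,:3],R@M[:3,3]+st["eef_pos"]
def pt(C,uv,z):
    K,R,o=C;d=R@np.linalg.solve(K,[uv[0],uv[1],1.]);return o+d*(z-o[2])/d[2]
def px(C,X):
    K,R,o=C;p=K@(R.T@(np.array(X)-o));return p[:2]/p[2]
def down(yaw): # tool down, closing line (tool y) at angle yaw from world x
    c,s=np.cos(yaw),np.sin(yaw);y=np.array([c,s,0]);z=np.array([0,0,-1.])
    return Ro.from_matrix(np.array([np.cross(y,z),y,z]).T).as_rotvec()
E
python3 - <<'E'
from h import *
T=cam("top")
for n,uv,z in [("cup",(328,300),.092),("dirty",(389,178),.058),("tin",(325,147),.078),("strainer",(281,179),.054),("jar",(222,160),.101),("stick",(337,182),.008),("stand",(327,244),.054),("green",(271,250),.007),("red",(382,247),.007),("hardtip",(179,197),.139),("hardfoot",(187,209),.02),("grn tip",(226,204),.139),("yelfoot",(173,240),.07),("stick a",(341,158),.008),("stick b",(332,205),.008),
 ("wall a",(130,235),0),("wall b",(357,8),0),("ring",(283,123),0)]:
    p=pt(T,uv,z);print(n,p.round(3),"scene px",px(cam("scene"),p).round(0))
im=cv2.imread("pics/top0.png")[80:340,140:420];cv2.imwrite("pics/t1.png",cv2.resize(im,None,fx=2.3,fy=2.3,interpolation=cv2.INTER_CUBIC))
E
```

```text
cup [ 0.351 -0.289  0.092] scene px [197. 251.]
dirty [ 0.644 -0.451  0.058] scene px [326. 317.]
tin [ 0.719 -0.292  0.078] scene px [352. 249.]
strainer [ 0.645 -0.184  0.054] scene px [317. 216.]
jar [ 0.684 -0.044  0.101] scene px [329. 160.]
stick [ 0.643 -0.328  0.008] scene px [320. 276.]
stand [ 0.483 -0.294  0.054] scene px [254. 258.]
green [ 0.471 -0.157  0.007] scene px [249. 219.]
red [ 0.475 -0.439  0.007] scene px [252. 323.]
hardtip [0.592 0.05  0.139] scene px [291. 124.]
hardfoot [0.577 0.054 0.02 ] scene px [285. 151.]
grn tip [ 0.574 -0.057  0.139] scene px [287. 157.]
yelfoot [0.497 0.078 0.07 ] scene px [256. 135.]
stick a [ 0.706 -0.34   0.008] scene px [346. 280.]
stick b [ 0.584 -0.314  0.008] scene px [296. 272.]
wall a [0.514 0.203 0.   ] scene px [262. 117.]
wall b [ 1.116 -0.395  0.   ] scene px [517. 295.]
ring [ 0.803 -0.192  0.   ] scene px [376. 227.]
```

View pics/t1.png

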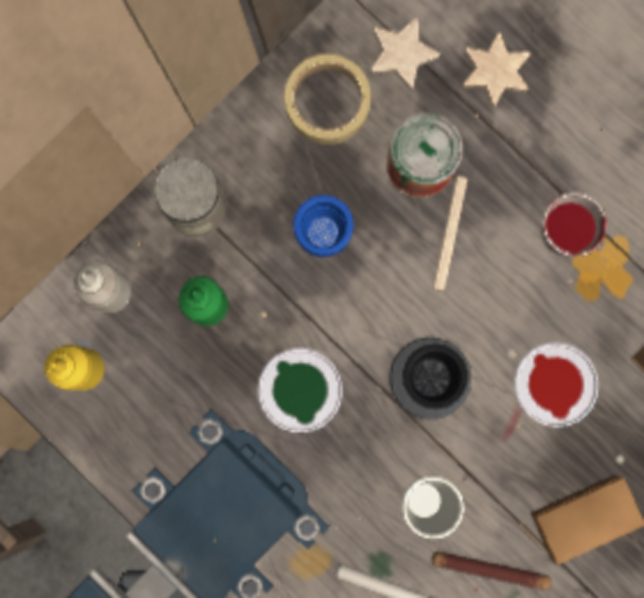

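Run:
```python
from h import *
R=Ro.from_rotvec(sensors.get_state()["orientation"]).as_matrix();print(R.round(2).tolist())
for n,p in dict(cup=(.351,-.289,.059),stand=(.483,-.294,.071),str=(.645,-.184,.03),jar=(.684,-.044,.04),green=(.471,-.157,.05),red=(.475,-.439,.05),hard=(.585,.052,.047),view1=(.42,-.3,.25),view2=(.58,-.1,.25)).items():
    print(n)
    for y in range(-180,180,45):
        q=solver.ik(p,down(np.radians(y)));print("  ",y,None if q is None else np.round(q,2).tolist())
```

```text
[[0.96, 0.29, -0.0], [0.29, -0.96, 0.0], [0.0, -0.0, -1.0]]
cup
   -180 [-0.94, -0.02, 2.14, 0.0, 1.02, 2.2]
   -135 [-0.94, -0.02, 2.14, -0.0, 1.02, 1.42]
   -90 [-0.94, -0.02, 2.14, -0.0, 1.02, 0.63]
   -45 [-0.94, -0.02, 2.14, -0.0, 1.02, -0.15]
   0 [-0.94, -0.02, 2.14, -0.0, 1.02, -0.94]
   45 [-0.94, -0.02, 2.14, 0.0, 1.02, -1.72]
   90 [-0.94, -0.02, 2.14, 0.0, 1.02, -2.51]
   135 None
stand
   -180 [-0.75, 0.21, 1.86, 0.0, 1.07, 2.39]
   -135 [-0.75, 0.21, 1.86, -0.0, 1.07, 1.61]
   -90 [-0.75, 0.21, 1.86, -0.0, 1.07, 0.82]
   -45 [-0.75, 0.21, 1.86, -0.0, 1.07, 0.04]
   0 [-0.75, 0.21, 1.86, -0.0, 1.07, -0.75]
   45 [-0.75, 0.21, 1.86, 0.0, 1.07, -1.53]
   90 [-0.75, 0.21, 1.86, 0.0, 1.07, -2.32]
   135 None
str
   -180 [-0.45, 0.49, 1.59, 0.0, 1.06, 2.7]
   -135 [-0.45, 0.49, 1.59, -0.0, 1.06, 1.91]
   -90 [-0.45, 0.49, 1.59, -0.0, 1.06, 1.12]
   -45 [-0.45, 0.49, 1.59, -0.0, 1.06, 0.34]
   0 [-0.45, 0.49, 1.59, -0.0, 1.06, -0.45]
   45 [-0.45, 0.49, 1.59, -0.0, 1.06, -1.23]
   90 [-0.45, 0.49, 1.59, 0.0, 1.06, -2.02]
   135 None
jar
   -180 None
   -135 [-0.23, 0.5, 1.55, 
[... 1217 characters left out ...]
  135 [-0.1, 0.29, 1.81, -0.0, 1.03, -2.46]
view1
   -180 [-0.84, -0.11, 1.85, 0.0, 1.4, 2.3]
   -135 [-0.84, -0.11, 1.85, -0.0, 1.4, 1.52]
   -90 [-0.84, -0.11, 1.85, -0.0, 1.4, 0.73]
   -45 [-0.84, -0.11, 1.85, -0.0, 1.4, -0.05]
   0 [-0.84, -0.11, 1.85, 0.0, 1.4, -0.84]
   45 [-0.84, -0.11, 1.85, 0.0, 1.4, -1.63]
   90 [-0.84, -0.11, 1.85, 0.0, 1.4, -2.41]
   135 None
view2
   -180 None
   -135 [-0.36, 0.07, 1.67, -0.0, 1.4, 1.99]
   -90 [-0.36, 0.07, 1.67, -0.0, 1.4, 1.21]
   -45 [-0.36, 0.07, 1.67, -0.0, 1.4, 0.42]
   0 [-0.36, 0.07, 1.67, -0.0, 1.4, -0.36]
   45 [-0.36, 0.07, 1.67, -0.0, 1.4, -1.15]
   90 [-0.36, 0.07, 1.67, 0.0, 1.4, -1.93]
   135 [-0.36, 0.07, 1.67, -0.0, 1.4, -2.72]
```

```bash
cat >> h.py <<'E'
def view(name,p,yaw):
    ctrl.move_ptp(p,down(np.radians(yaw)));ctrl.hold(.3)
    st=sensors.get_state();im=eyes.camera("wrist")[:,:,::-1];C=cam("wrist",st)
    cv2.imwrite(f"pics/{name}.png",im);np.savez(f"pics/{name}.npz",K=C[0],R=C[1],o=C[2]);print(name,st["time_s"],st["eef_pos"].round(4))
def load(n):
    d=np.load(f"pics/{n}.npz");return d["K"],d["R"],d["o"]
E
python3 - <<'E'
from h import *
view("w1",(.40,-.30,.25),-90)
view("w2",(.56,-.14,.27),105)
E
```

```text
w1 1.8333 [ 0.3998 -0.3005  0.2499]
w2 4.7 [ 0.56   -0.1401  0.27  ]
```

View pics/w1.png

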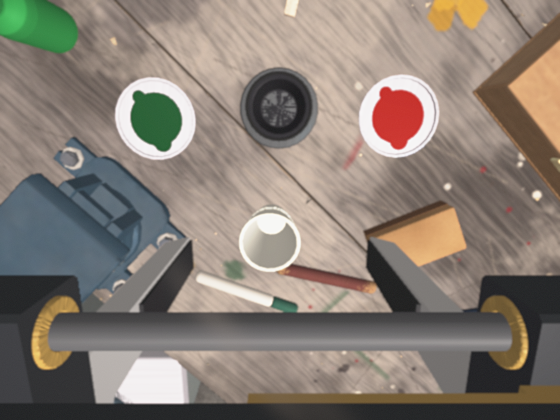

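View pics/w2.png

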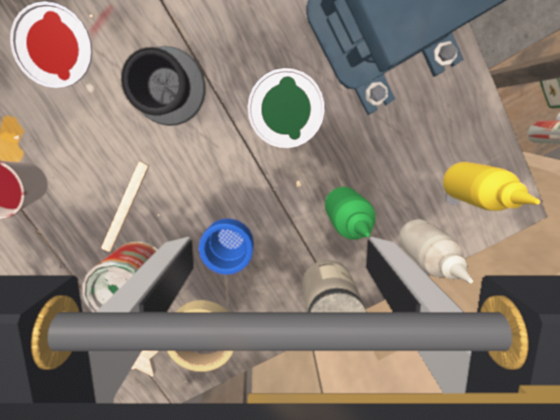

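In w1 the green lid is at (155,118), the stand at (279,107), the red lid at (399,115) and the cup rim at (270,240). In w2 the strainer is at (226,247) and the stick runs from (141,166) to (108,249). The jar, around (335,290), is partly behind the gripper, and the bottle runs from its foot near (412,232) to its tip at (472,280).

Run:
```python
from h import *
def blob(n,roi,f,z,C):
    im=cv2.imread(f"pics/{n}.png");x0,y0,x1,y1=roi;h=im[y0:y1,x0:x1];hsv=cv2.cvtColor(h,cv2.COLOR_BGR2HSV)
    m=f(*[hsv[...,i].astype(int) for i in range(3)]).astype(np.uint8)*255
    m=cv2.morphologyEx(m,cv2.MORPH_OPEN,np.ones((2,2)))
    cs,_=cv2.findContours(m,cv2.RETR_EXTERNAL,cv2.CHAIN_APPROX_NONE);c=cv2.convexHull(max(cs,key=cv2.contourArea))+np.array([x0,y0])
    e=cv2.fitEllipse(c) if len(c)>5 else None;r=cv2.minAreaRect(c);p=pt(C,np.add(e[0],0),z)
    print(n,roi,"ell",np.round(e[0],1),np.round(e[1],1),"->",p.round(4)," rect",np.round(r[0],1),np.round(r[1],1),round(r[2]),pt(C,r[0],z).round(4));return c
W1,W2,T,S=load("w1"),load("w2"),cam("top"),cam("scene")
white=lambda h,s,v:(s<40)&(v>175)
print("green lid");blob("w1",(105,65,205,170),white,.007,W1);blob("w2",(235,60,335,155),white,.007,W2);blob("top0",(248,228,294,272),white,.007,T)
print("red lid");blob("w1",(350,65,450,165),white,.007,W1);blob("top0",(360,226,404,270),white,.007,T)
print("stand");dark=lambda h,s,v:(v<75);blob("w1",(230,55,330,160),dark,.054,W1);blob("w1",(230,55,330,160),lambda h,s,v:v<50,.054,W1);blob("top0",(300,222,352,270),lambda h,s,v:v<80,.02,T)
print("cup");blob("w1",(230,205,310,280),lambda h,s,v:(s<35)&(v>150),.092,W1);blob("top0",(305,280,350,320),lambda h,s,v:(s<45)&(v>140),.092,T);blob("scene0",(180,235,220,280),lambda h,s,v:(s<45)&(v>140),.06,S)
blue=lambda h,s,v:(h>100)&(h<125)&(s>150)
print("strainer");blob("w2",(180,200,270,290),blue,.04,W2);blob("top0",(255,155,305,205),blue,.04,T);blob("scene0",(295,195,345,240),blue,.04,S)
wood=lambda h,s,v:(h>8)&(h<30)&(s>50)&(v>165)
print("stick");blob("w2",(95,150,155,255),wood,.008,W2);blob("top0",(322,150,350,212),wood,.008,T)
print("bot");blob("w2",(395,215,480,290),lambda h,s,v:(s<45)&(v>130),.07,W2)
for n,b,k in(("w2",(390,205,510,325),4),("w1",(220,50,340,290),2)): pass
a=cv2.resize(cv2.imread("pics/w2.png")[205:325,290:490],None,fx=4,fy=4);
cv2.imwrite("pics/c1.png",a)
b=cv2.resize(cv2.imread("pics/scene0.png")[110:210,230:360],None,fx=5,fy=5);cv2.imwrite("pics/c2.png",b)
```

```text
green lid
w1 (105, 65, 205, 170) ell [156.1 118.9] [79.  85.5] -> [ 0.4738 -0.1563  0.007 ]  rect [156.  118.5] [83. 80.] 90 [ 0.4743 -0.1563  0.007 ]
w2 (235, 60, 335, 155) ell [286.4 108.7] [77.6 80.7] -> [ 0.4733 -0.154   0.007 ]  rect [286.3 108.6] [79.2 77.8] 63 [ 0.4731 -0.1541  0.007 ]
top0 (248, 228, 294, 272) ell [271.  250.4] [35.2 36.1] -> [ 0.4702 -0.1567  0.007 ]  rect [271.  250.5] [35. 34.] 90 [ 0.4699 -0.1567  0.007 ]
red lid
w1 (350, 65, 450, 165) ell [399.4 116.1] [79.7 87.2] -> [ 0.4765 -0.4401  0.007 ]  rect [400.  116.5] [83. 82.] 90 [ 0.4761 -0.4408  0.007 ]
top0 (360, 226, 404, 270) ell [381.9 247.4] [34.2 35.8] -> [ 0.474 -0.439  0.007]  rect [381.5 247.5] [35. 33.] 90 [ 0.4739 -0.4379  0.007 ]
stand
w1 (230, 55, 330, 160) ell [279.2 106.5] [66.  68.9] -> [ 0.4852 -0.3001  0.054 ]  rect [279.5 107. ] [68. 65.] 90 [ 0.4847 -0.3004  0.054 ]
w1 (230, 55, 330, 160) ell [280.1 107.3] [52.3 55. ] -> [ 0.4845 -0.301   0.054 ]  rect [280. 107.] [54. 52.] 90 [ 0.4847 -0.3009  0.054 ]
top0 (300, 222, 352, 270) ell [326.4 245.1] [33.  36.1] -> [ 0.4815 -0.2963  0.02  ]  
[... 679 characters left out ...]
ell [281.2 178.6] [25.2 25.6] -> [ 0.6484 -0.1846  0.04  ]  rect [281.  178.5] [25. 24.] 90 [ 0.6488 -0.1841  0.04  ]
scene0 (295, 195, 345, 240) ell [319.7 219.8] [24.5 26. ] -> [ 0.6526 -0.1862  0.04  ]  rect [320.  219.5] [24.7 24.7] 45 [ 0.6535 -0.1854  0.04  ]
stick
w2 (95, 150, 155, 255) ell [114.  241.8] [ 3.2 30.6] -> [ 0.696  -0.3301  0.008 ]  rect [115.1 240.8] [ 2.6 26.4] 29 [ 0.6943 -0.329   0.008 ]
top0 (322, 150, 350, 212) ell [336.6 182.3] [ 7.2 53.3] -> [ 0.6427 -0.3273  0.008 ]  rect [336.5 182.1] [ 4.9 49.4] 11 [ 0.6433 -0.3271  0.008 ]
bot
w2 (395, 215, 480, 290) ell [435.9 243.1] [ 98.4 105. ] -> [0.5744 0.0491 0.07  ]  rect [437. 252.] [74. 84.] 90 [0.5842 0.0542 0.07  ]
```

View pics/c1.png

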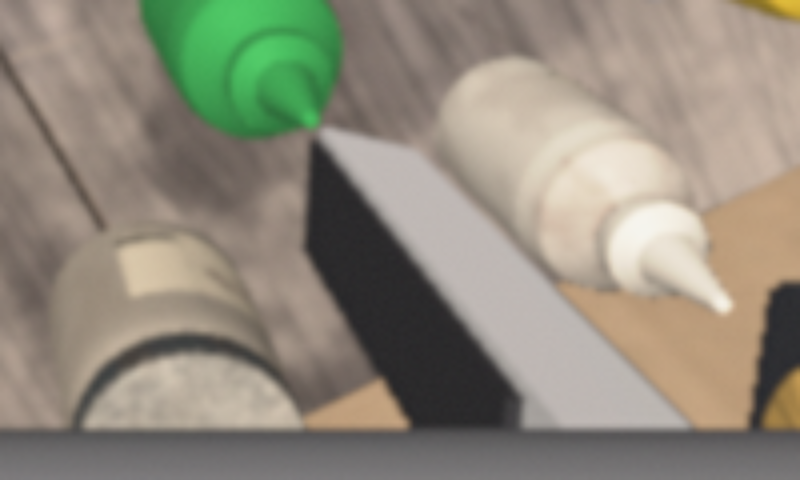

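View pics/c2.png

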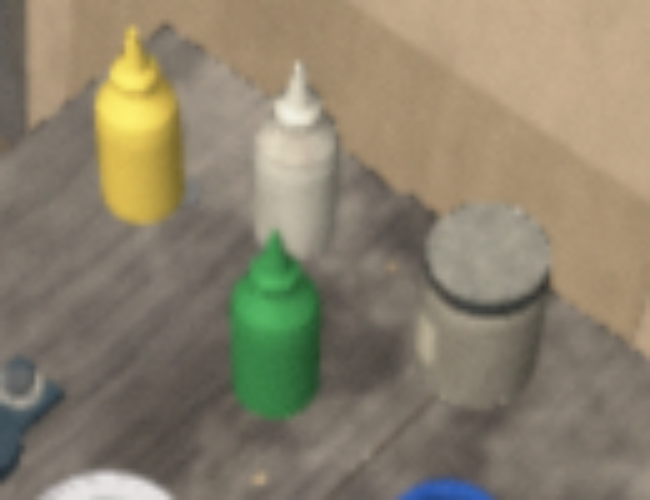

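Run:
```python
from h import *
W2,T,S=load("w2"),cam("top"),cam("scene")
print("tip",pt(W2,(472,282.3),.139),pt(S,(289.4,122.4),.139),pt(T,(180,197),.139))
print("body foot S",pt(S,(230+295/5,110+258/5),0),"foot near edge")
print("jar S",pt(S,(230+488/5,110+255/5),.101),pt(T,(140+187/2.3,80+190/2.3),.101))
view("w3",(.55,-.08,.27),135)
```

```text
tip [0.58807505 0.05931184 0.139     ] [0.58713852 0.05672839 0.139     ] [0.59180947 0.04756127 0.139     ]
body foot S [0.58657465 0.03285245 0.        ] foot near edge
jar S [ 0.68132287 -0.04615865  0.101     ] [ 0.67810886 -0.04206666  0.101     ]
w3 5.5417 [ 0.5501 -0.0807  0.2699]
```

View pics/w3.png

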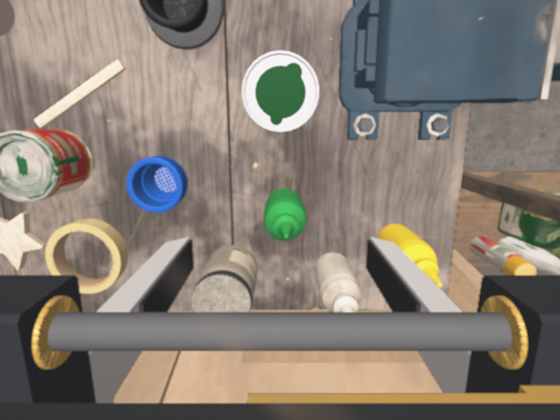

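Run:
```python
from h import *
W=load("w3")
for p in [(.681,-.0455,.101),(.5875,.0575,.139)]:print(px(W,p))
print(pt(W,(225,303),.101),pt(W,(345.5,309),.139))
r=35/350.
print([px(W,(.681+.034*np.cos(a),-.0455+.034*np.sin(a),.101)).round(0).tolist() for a in np.radians([45,135,225,315])])
```

```text
[216.90089546 299.92261907]
[350.92270264 324.43009175]
[ 0.67747846 -0.03672898  0.101     ] [0.57985978 0.04126207 0.139     ]
[[218.0, 328.0], [248.0, 300.0], [216.0, 271.0], [186.0, 300.0]]
```

Run:
```python
import cv2
cv2.imwrite("pics/c3.png",cv2.resize(cv2.imread("pics/w3.png")[235:320,175:375],None,fx=4,fy=4,interpolation=cv2.INTER_CUBIC))
```

```text
(no output)
```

View pics/c3.png

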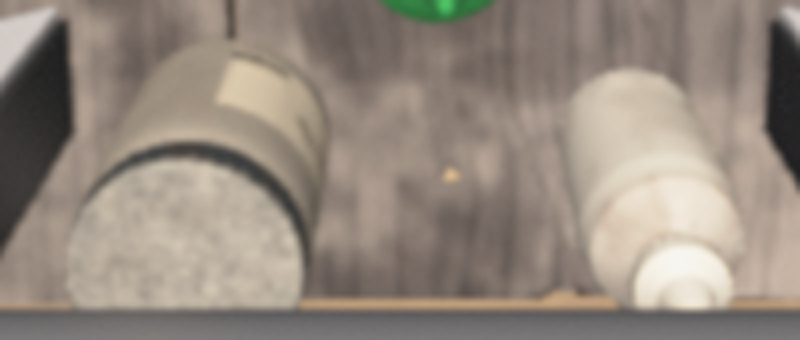

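Run:
```python
from h import *
W=load("w3");n=np.array([.7071,.7071,0])
print("jar",pt(W,(222,300),.101), "foot", pt(W,(175+230/4,235+40/4),0)+.034*n)
print("bottle near foot",pt(W,(332,252),0)+.024*n)
print("shoulder x",pt(W,(341,290),.08),"collar",pt(W,(345.5,306),.105))
W2=load("w2");print("w2 foot",pt(W2,(290+505/4,205+57/4),0), "w2 collar", pt(W2,(290+655/4,205+240/4),.105))
S=cam("scene");print("S foot near",pt(S,(288.5,161.6),0)+[0,.024,0],"S collar",pt(S,(230+298/5,110+108/5),.105))
```

```text
jar [ 0.67714454 -0.0414948   0.101     ] foot [ 0.68200803 -0.0376046   0.        ]
bottle near foot [0.58686268 0.05803009 0.        ]
shoulder x [0.58205901 0.05204165 0.08      ] collar [0.58600141 0.05717384 0.105     ]
w2 foot [5.64679400e-01 4.99169735e-02 5.55111512e-17] w2 collar [0.58494817 0.05692374 0.105     ]
S foot near [0.58515383 0.05692057 0.        ] S collar [0.58799724 0.05416593 0.105     ]
```

```bash
cat >> h.py <<'E'
def pick(p,yaw,z,effort,pre=.17,lift=.22,opening=.094):
    o=down(np.radians(yaw));ctrl.command_gripper(opening);ctrl.move_ptp((*p,z+pre),o)
    g=ctrl.movel((*p,z),feed=.12,guard=12);ctrl.command_gripper(0,effort);s=sensors.get_state()
    print("pick guard",g,"open",round(s["opening"],4),"F",round(float(s["grasp_force"]),1),s["eef_pos"].round(4),"t",s["time_s"])
    ctrl.movel((*s["eef_pos"][:2],lift),feed=.15);s=sensors.get_state();print("lifted open",round(s["opening"],4),"F",round(float(s["grasp_force"]),1))
def place(p,yaw,z,guard=6,high=.23,near=.02,over=.004,release=None,up=.2):
    o=down(np.radians(yaw));ctrl.move_ptp((*p,high),o);ctrl.movel((*p,z+near),feed=.15)
    g=ctrl.movel((*p,z-over),feed=.03,guard=guard);s=sensors.get_state();print("place guard",g,s["eef_pos"].round(4),"cmd z",z,"f",s["contact_force"].round(1))
    if release is None: release=.094
    ctrl.command_gripper(release);ctrl.hold(.2);ctrl.movel((*s["eef_pos"][:2],up),feed=.15);print("t",sensors.get_state()["time_s"])
E
python3 - <<'E'
from h import *
pick((.679,-.0425),135,.041,25)
place((.4738,-.1555),90,.044)
E
```

```text
pick guard False open 0.0664 F 25.0 [ 0.6791 -0.0425  0.0412] t 8.5583
lifted open 0.0672 F 25.0
place guard True [ 0.4735 -0.1554  0.044 ] cmd z 0.044 f [ 0.6 -0.5  3.8]
t 14.75
```

Run:
```python
from h import *
pick((.586,.057),135,.047,15,pre=.17,lift=.24)
place((.4763,-.440),90,.050,high=.24,up=.25)
cv2.imwrite("pics/top1.png",eyes.camera("top")[:,:,::-1])
view("w4",(.40,-.30,.25),-90)
```

```text
pick guard False open 0.0466 F 15.0 [0.5862 0.0569 0.0471] t 18.275
lifted open 0.0461 F 15.0
place guard True [ 0.4762 -0.4402  0.0496] cmd z 0.05 f [-0.  -0.5  4.4]
t 26.0583
w4 29.1 [ 0.4  -0.3   0.25]
```

View pics/w4.png

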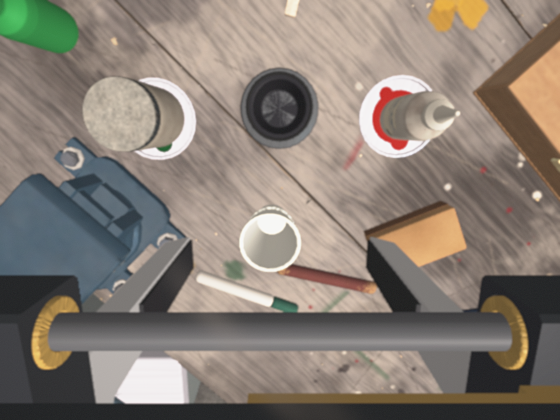

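Run:
```python
from h import *
W=load("w4");print("jar",pt(W,(121,113.5),.104),"tip",pt(W,(456,115),.142))
pick((.3527,-.2915),-90,.061,8,pre=.12,lift=.20)
p=(.4848,-.3005);o=down(-np.pi/2)
ctrl.move_ptp((*p,.2),o);ctrl.movel((*p,.13),feed=.12)
g=ctrl.movel((*p,.071),feed=.03,guard=6);s=sensors.get_state();print(g,s["eef_pos"].round(4),s["contact_force"].round(1),s["torque"].round(2),s["opening"],s["time_s"])
```

```text
jar [ 0.47713725 -0.15778392  0.104     ] tip [ 0.47471568 -0.43974754  0.142     ]
pick guard False open 0.06 F 8.2 [ 0.3527 -0.2915  0.0611] t 31.5833
lifted open 0.0598 F 8.2
True [ 0.486  -0.3008  0.0748] [1.9 1.1 2.5] [ 0.06 -0.21 -0.01] 0.05958488425423385 35.6667
```

Run:
```python
from h import *
g=ctrl.movel((.4865,-.3005,.0715),feed=.03,guard=8);s=sensors.get_state();print(g,s["eef_pos"].round(4),s["contact_force"].round(1),s["torque"].round(2))
ctrl.command_gripper(.094);ctrl.hold(.3);s=sensors.get_state();print(s["eef_pos"].round(4),s["contact_force"].round(1))
ctrl.movel((*s["eef_pos"][:2],.18))
view("w5",(.41,-.30,.25),-90)
W=load("w5");im=cv2.imread("pics/w5.png");K,R,o=W
for z in (.104,.107):print(z,px(W,(.4855,-.3008,z)).round(1), px(W,(.4855,-.3008+.0305,z)).round(1),px(W,(.4855-.0305,-.3008,z)).round(1))
cv2.imwrite("pics/c5.png",cv2.resize(im[50:200,200:360],None,fx=4,fy=4))
```

```text
False [ 0.4874 -0.3006  0.0725] [1.4 0.8 7.3] [ 0.43 -0.15 -0.13]
[ 0.4865 -0.3005  0.0715] [-0.6  0.  -0.1]
w5 38.5917 [ 0.4102 -0.2995  0.2485]
0.104 [281.5 115.2] [247.4 115.2] [281.5 149.8]
0.107 [281.5 115.1] [247.1 115.1] [281.5 150. ]
```

View pics/c5.png

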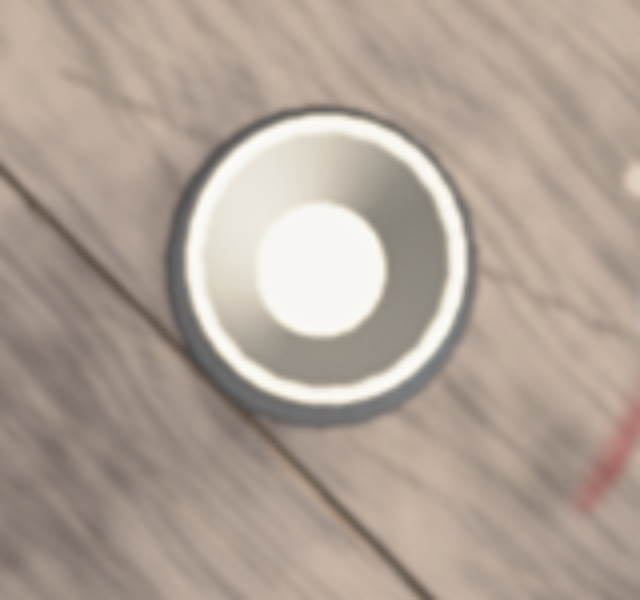

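Run:
```python
from h import *
def f(n,roi,z):
    im=cv2.imread(f"pics/{n}.png");x0,y0,x1,y1=roi;h=cv2.cvtColor(im[y0:y1,x0:x1],cv2.COLOR_BGR2HSV)
    m=cv2.inRange(h,(100,120,40),(130,255,255));cs,_=cv2.findContours(m,0,1);c=cv2.convexHull(max(cs,key=cv2.contourArea))+np.array([x0,y0]);e=cv2.fitEllipse(c)
    C=load(n) ;p=pt(C,e[0],z);print(n,np.round(e[0],1),np.round(e[1],1),p.round(4));return p
p=(f("w2",(180,200,270,290),.047)+f("w3",(115,145,200,225),.047))/2
pick(p[:2],-90,.021,8,pre=.12,lift=.20)
q=(.4862,-.3008);o=down(-np.pi/2)
ctrl.move_ptp((*q,.22),o);ctrl.movel((*q,.14),feed=.12)
g=ctrl.movel((*q,.097),feed=.03,guard=5);s=sensors.get_state();print(g,s["eef_pos"].round(4),s["contact_force"].round(1),s["torque"].round(2),s["opening"],s["time_s"])
```

```text
w2 [226.  246.4] [53.7 55.8] [ 0.6489 -0.1828  0.047 ]
w3 [156.  183.5] [56.2 60.2] [ 0.6492 -0.183   0.047 ]
pick guard False open 0.0642 F 7.9 [ 0.6492 -0.1828  0.0212] t 41.6917
lifted open 0.0642 F 7.9
True [ 0.4862 -0.3006  0.0992] [ 0.2 -0.1  4.2] [ 0.1   0.06 -0.08] 0.0641385781137742 45.925
```

Run:
```python
from h import *
ctrl.command_gripper(.08);ctrl.hold(.2);s=sensors.get_state();ctrl.movel((*s["eef_pos"][:2],.2))
def f(n,roi):
    im=cv2.imread(f"pics/{n}.png");x0,y0,x1,y1=roi;h=cv2.cvtColor(im[y0:y1,x0:x1],cv2.COLOR_BGR2HSV)
    m=cv2.inRange(h,(8,35,165),(32,255,255));m=cv2.morphologyEx(m,cv2.MORPH_CLOSE,np.ones((7,7)));cs,_=cv2.findContours(m,0,1);c=max(cs,key=cv2.contourArea)
    b=cv2.boxPoints(cv2.minAreaRect(c))+[x0,y0];P=np.array([pt(load(n),k,.007) for k in b]);e=sorted([(np.linalg.norm(P[i]-P[i-1]),i) for i in range(4)])
    L=P[e[-1][1]]-P[e[-1][1]-1];print(n,P.mean(0).round(4),[round(k[0],3) for k in e],np.degrees(np.arctan2(L[1],L[0])))
f("w3",(25,50,135,135))
f("w2",(95,150,155,255))
view("w6",(.55,-.30,.22),-100)
print(sensors.get_state()["time_s"])
```

```text
w3 [ 0.6446 -0.3246  0.007 ] [np.float64(0.097), np.float64(0.097), np.float64(0.128), np.float64(0.135)] -45.12559451988442
w2 [ 0.6416 -0.3252  0.007 ] [np.float64(0.074), np.float64(0.079), np.float64(0.138), np.float64(0.139)] -172.07910154786208
w6 48.1 [ 0.5491 -0.2999  0.2194]
48.15
```

View pics/w6.png

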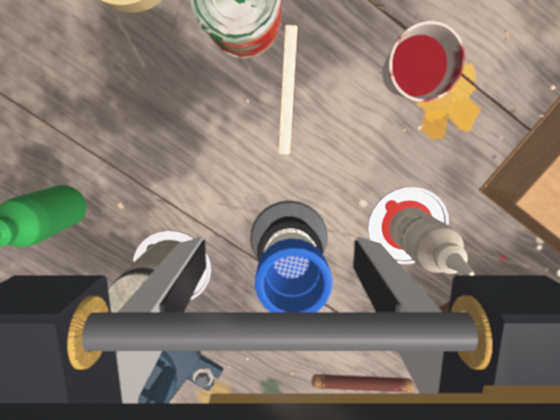

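The strainer is on the cup, centred at about (293,277). The stick runs from (291,26) to (285,154), and the paint tin and dirty cup look undisturbed.

Run:
```python
from h import *
W=load("w6");a=pt(W,(291,26),.008);b=pt(W,(285,154),.008);c=(a+b)/2;L=a-b;th=np.degrees(np.arctan2(L[1],L[0]));print(a,b,c,np.linalg.norm(L),th)
assert abs(np.linalg.norm(L)-.13)<.006
pick(c[:2],th-90,.003,10,pre=.10,lift=.20,opening=.04)
J=(.4758,-.1567)
place(J,-90,.107,guard=3,high=.2,over=.006,release=.03,up=.25)
cv2.imwrite("pics/top2.png",eyes.camera("top")[:,:,::-1])
view("w7",(.38,-.26,.27),-90)
```

```text
[ 0.70919204 -0.34006777  0.008     ] [ 0.58300975 -0.3119809   0.008     ] [ 0.64610089 -0.32602433  0.008     ] 0.12927042716620035 -12.548865775984527
pick guard False open 0.0121 F 10.0 [ 0.6462 -0.3261  0.0033] t 51.1167
lifted open 0.0117 F 10.0
place guard True [ 0.4756 -0.1566  0.1062] cmd z 0.107 f [ 0.4 -0.4  2.1]
t 56.65
w7 57.625 [ 0.3806 -0.2592  0.2697]
```

View pics/w7.png

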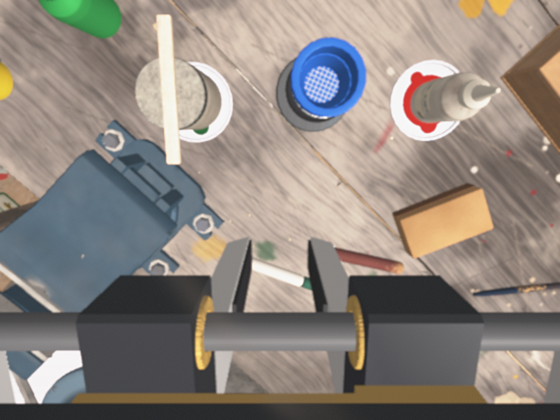

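Run:
```python
from h import *
W=load("w7");im=cv2.imread("pics/w7.png")
m=cv2.inRange(cv2.cvtColor(im,cv2.COLOR_BGR2HSV),(100,140,60),(130,255,255));m[:,:270]=0;m[:,385:]=0;m[140:]=0
cs,_=cv2.findContours(m,0,1);e=cv2.fitEllipse(cv2.convexHull(max(cs,key=cv2.contourArea)));print("strainer",e,pt(W,e[0],.12),"pred r px",px(W,(.4862,-.3008,.132)),px(W,(.4862,-.3333,.132)))
print("jar",pt(W,(171,92),.104),"stick",(pt(W,(164,15),.112)+pt(W,(174,163),.112))/2,np.linalg.norm(pt(W,(164,15),.112)-pt(W,(174,163),.112)),"tip",pt(W,(496,90),.142))
a=im[20:150,120:250];b=im[25:145,260:390];cv2.imwrite("pics/c7.png",cv2.resize(im[5:175,125:385],None,fx=3,fy=3))
t0,t2=cv2.imread("pics/top0.png"),cv2.imread("pics/top2.png")
for r in((125,170,300,350),(160,195,370,410)):
    print([cv2.phaseCorrelate(*[np.float32(cv2.cvtColor(t[r[0]:r[1],r[2]:r[3]],6)) for t in(t0,t2)])])
```

```text
strainer ((327.61737060546875, 77.05731201171875), (73.7026596069336, 79.0621109008789), 22.619482040405273) [ 0.48886354 -0.30135885  0.12      ] pred r px [328.72992512  78.51738614] [366.78995571  78.57050159]
jar [ 0.47745233 -0.15704184  0.104     ] stick [ 0.47633205 -0.1577533   0.112     ] 0.12877603845947586 tip [ 0.4761567  -0.43909938  0.142     ]
[((-0.1312920559915547, 0.6286937481636379), 0.6257510727776422)]
[((-0.017331273437150685, -0.003489612902022543), 0.9892394095659256)]
```

View pics/c7.png

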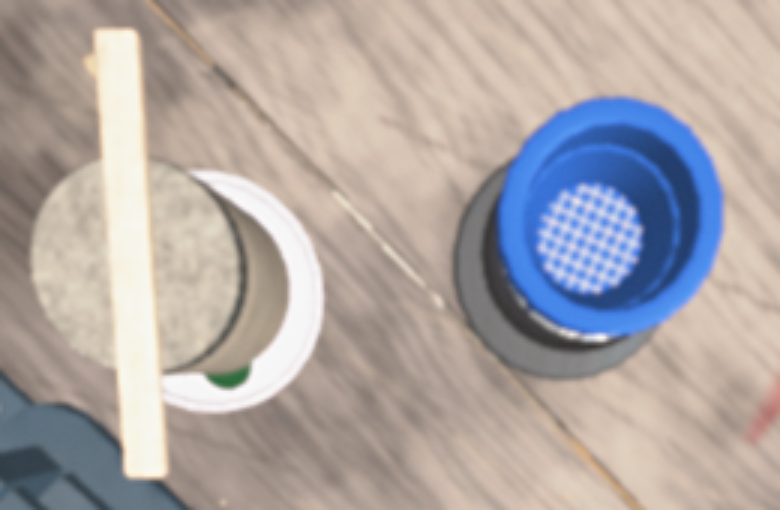

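Run:
```python
from h import *
W=load("w7");a=pt(W,(321.7,84.3),.078);b=pt(W,(327.6,77.5),.131);print(a,b)
if np.linalg.norm((a-b)[:2])<.0035: ctrl.hold(.5);print(job.hand_in())
```

```text
[ 0.48722288 -0.30107667  0.078     ] [ 0.48714083 -0.29993646  0.131     ]
the job is handed in; nothing more can be done
None
```

The mixing station is set out and the job is handed in at about 58 s; my last pictures show everything in place and within tolerance, but the hand-in returned no verdict.

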